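# Index and lock the decorating wheel

## Task

Turn the decorating wheel by its handle post, back through its clicks, until the notch in its rim clicks in under the leaning lock pin. Then take the mallet and knock the sprung pin fully home with a brisk blow along its axis, so that it stays down, and stand the mallet upright back on the middle of its cork pad. Do not touch the clay bowl on the wheel, do not press the pin with the gripper, and leave the other things where they are.

Things in the scene. Friction and masses are not known exactly. Their poses are not given: they have to be found in the camera images.
- wheel_base: Decorating wheel (banding wheel) screwed to the bench: dark steel base plate 12 mm thick carrying the turning disc and, at one side, the grey bracket of the lock pin. Origin: on the disc's axis, at bench level; z up; the bracket with the lock pin stands on its -y side, the pin's axis lying in the plane x = 0.
- wheel (a joint): Turn of the disc (240 mm across, top 62 mm above the bench), rad, counter-clockwise from above. Click stops at 0, 0.4, 0.8 and 1.2 (travel -0.05 to 1.25); let go within 0.1 of a stop it draws itself in. Stop to stop takes up to 5 N at the handle. Starts at 0.4, 0.8 or 1.2. At 0 the notch is under the pin; elsewhere the rim blocks the pin.
- wheel_handle (a point): Point on the disc's upright round wooden handle post: 22 mm thick, 97 mm from the disc's axis, rising from the disc's top to 120 mm above the bench. This point is on the post's axis, 100 mm above the bench. It goes round with the disc; the point's axes are the disc's, parallel to those of wheel_base at wheel = 0, when the handle is on the +y side.
- wheel_notch (a point): The one notch in the disc's rim, 20 mm wide and 16 mm deep radially, on the far side of the axis from the handle; this point is at the disc's top face, 114 mm from its axis.
- lock_pin (a joint): Travel of the sprung steel lock pin along its own axis, m: 0 = standing up, 0.024 = fully home, its head on the grey sleeve and its tip in the notch. Resistance is 6 N at first, then jumps to about 23 N at 11 mm and falls off beyond. Let go short of about 21 mm it springs all the way up again; past that a catch pulls it home and holds it there (it then rests at 23 to 24 mm).
- pin_head: Round steel head of the lock pin, 36 mm across, 12 mm thick. Origin: centre of its top (struck) face, at first 147 mm above the bench and 178 mm from the disc's axis. z: the pin's axis, out of the struck face, leaning 35 degrees from vertical, away from the wheel; the pin goes down along -z. A blow counts if the mallet drives the pin at over 0.05 m/s; a slow push does not.
- clay_bowl: Unfired bowl stuck on the middle of the disc, 96 mm across, from 62 to 110 mm above the bench; it turns with the disc. Origin: centre of its underside. Delicate: must not be touched.
- mallet: Wooden mallet of 0.2 to 0.4 kg standing upright on its head: round head 60 mm across and 65 mm tall below, square handle 24 x 24 mm (sides along x and y) and 80 mm long above it, 145 mm in all. Origin: centre of the head's flat end face, on which it stands and with which it strikes; z along the handle, away from that face.
- pad: Round cork pad, 140 mm across, 6 mm thick, fixed on the bench: the mallet's place. Origin: centre of its underside.
- glaze_jar: Bystander: small lidded jar, 58 mm across, 75 mm tall. Origin: centre of its underside.
- bowl: Bystander: open white bowl, 110 mm across, 50 mm tall. Origin: centre of its underside.
- mug: Bystander: mug, 76 mm across, 90 mm tall, handle on one side. Origin: centre of its underside.
- spatula: Bystander: spatula lying flat, 180 mm long. Origin: centre of its underside.
- slip_bottle: Bystander: bottle, 66 mm across, 150 mm tall. Origin: centre of its underside.
- brush: Bystander: brush lying flat, 180 mm long. Origin: centre of its underside.
- cup: Bystander: open cup, 74 mm across, 80 mm tall. Origin: centre of its underside.
There are look-alikes about, which are no part of the job. Several things have the shape of the mallet; the one meant has the colours described above. What is shaped like the pad but black is not meant.

How it is judged:
By the outcome, as a careful person would: the job done as asked, in the order asked, and still so for the second after the job is handed in, with the robot touching nothing.
It also fails if it takes over 61 s, if anything falls off the work surface, if the arm or the gripper's body presses on something with over 40 N, if the wrist force passes 120 N, or if a joint passes its speed limit or range.

## Robot

A 6-joint arm with a two-finger parallel gripper is mounted at the origin on the work surface. World frame = base frame: x ahead of the robot, y to its left, z up, the work surface at z = 0. Lengths are in mm, angles in rad, forces in N, time in s.
With the tool pointing down it reaches from about 325 to 1000 mm from the base axis. Payload 5.1 kg.
Tool frame: the origin (TCP) lies midway between the tips of the shut fingers; the grasp point (between the pads) lies 19 mm behind it; z points along the fingers, y is the line along which they close (so a half turn about z gives the same grasp; the last joint's range is limited). The gripper opens to 85 mm and grips with 20 to 120 N. Pads are 22 mm wide; open, the fingers measure 114 mm over their backs; the gripper's body (76 mm by 85 mm) begins 54 mm behind the grasp point. The pads swing forward as they close: fully open they stand 13 mm farther back than shut.
Start: joints at [-1.261, 0.124, 1.65, -0, 1.367, -0.083], TCP at [248.772, -600.497, 231.322] pointing down, gripper open.
Joint ranges: [-2.61, 2.61], [-1.02, 2.33], [0.03, 2.71], [-1.35, 4.49], [0.32, 2.68], [-2.91, 2.91]. Speed limits (rad/s): [2.57, 2.57, 3.14, 3.14, 3.14, 3.14].

## Interface

Orientations are given as a 3x3 rotation matrix whose columns are the frame's x, y, z axes.
In Python, from cell import read_state, vision, r, silhouettes gives the robot as it stands. The module is installed in compiled form; this text tells all that it offers.
- The arm moves only by the tool apply_moves, never from a script. Its argument "commands" is a list of rows, each a list of 2 entries, a list of its own where there are three numbers: the shift along the tool's x, y, z in units of 0.05 m (1.0 is 0.05 m), then the turn, a rotation vector about the tool's x, y, z in units of 6 degrees (1.0 is 6 degrees). A call has 1 to 12 rows; each row shifts and turns the commanded pose from where the row before left it, along the tool's axes as they then stand; what a row does not reach is not made up. A row lasts 1/10 s, in which the tool goes at most 50 mm and 8.59 degrees, less where a joint would pass 70% of its speed; a pose out of reach is approached as far as the arm can. A call with a number of a shift or a turn outside -1 to 1 is refused whole. A call with a gripper value outside its range is refused whole. "fingers" is the closure, from 0 (fully open) to 1 (shut), set as the call begins (left out, the last holds). The fingers move at their own pace and stop on an object; the grip force is fixed at half the most. Time passes only in rows, so rows that do not move let the fingers close. It gives the time, the measured TCP pose, the force, the opening and the grip force at its end, in the units of the state.
- read_state(): the state, without advancing time (a new reading comes with each control period).
- vision.capture(name): name is "scene" or "side" or "wrist"; returns (picture, depth): 480x640x3 uint8, blue, green, red; 480x640 float32, mm along the optical axis (not along the pixel's ray), 0 where there is no reading.
- vision.get_calibration(name): a dict with "fx", "fy", "cx", "cy" (pixels), "rvec" (rotation vector, rad) and "tvec" (3), from world to camera coordinates, as OpenCV has them. Camera axes: x right, y down, z forward; pixel columns grow to the right and rows downward; lengths in mm; the calibration is good to about 2 mm. A picture is of the moment at which its call begins: read the wrist's pose just before it. get_calibration takes no time and is no camera call; for the wrist camera it gives the pose at the moment of the call.
- r.close_job(): hands the job in; it is judged then, once.
Trained networks look in the newest picture that a camera, given by its name, has taken for a name from the list of things; names that differ only in an ending like _2 or _b are one class to them, and where a whole thing is asked for, a point or a joint stands for the part that bears it (a point fixed in the world has none). Each returns a list of dicts, best first, with "p" (0 to 1); they miss things now and then, are a little off and sometimes report something else, mostly with a low value. They report only what shows in the picture. A call takes as long as a camera call. They do not tell look-alikes from the thing itself.
- silhouettes(camera, name): "pixels" (480x640 bool, what is visible of it) and "uv" ([column, row] in pixels, amid what is visible of it).
The state is a dict: "t": time; "q": joint angles; "qd": joint speeds; "effort": joint torques, N m; "ee_pos": TCP position; "orientation": TCP orientation; "force": force on the tool from outside, world axes, zero at the start; "moment": the same for the moment, N m; "grip_width": opening from 0.0 (shut) to 1.0 (fully open); "gripper_force": force on a finger pad.
Only numpy, scipy, OpenCV 4.12 (cv2) and the standard library are available. Lean on these libraries where they do the work, as an engineer would, in place of code of your own. Each camera call takes 0.05 s, during which the arm holds its last target. There are 200 camera calls.

## Working session

There is one attempt and no reset: what is moved stays moved. The work goes in short steps, Python scripts to look and compute and a tool call to move; the robot and the scene stay as the last step left them, time stands still between calls to the robot, and variables do not carry over. Pictures are saved under pics/ and viewed, at most 11 in all, crops included, and the job is handed in when it is done.

Besides the shell and the picture viewer there is one more tool, called after "Call:" in YAML: its name, and indented under it one key for each argument. apply_moves: Moves the arm, as the interface text tells. Shifts and turns lie within -1 to 1; 1 stands for 0.05 m of shift or 6 degrees of turn. Its arguments: {"type":"object","properties":{"commands":{"type":"array","items":{"type":"array"}},"fingers":{"type":"number"}},"required":["commands"]}

```bash
mkdir -p pics; cat > h.py <<'E'
import numpy as np, cv2
from cell import read_state, vision, r, silhouettes
def cal(n):
    c=vision.get_calibration(n); R=cv2.Rodrigues(np.array(c['rvec'],float))[0]
    return c,R,np.array(c['tvec'],float).ravel()
def pts(n,d,mask=None):
    c,R,t=cal(n); m=(d>0) if mask is None else (mask&(d>0))
    v,u=np.nonzero(m); z=d[v,u]
    P=np.c_[(u-c['cx'])/c['fx']*z,(v-c['cy'])/c['fy']*z,z]
    return (P-t)@R, u, v
def ray(n,uv,z):
    c,R,t=cal(n); o=-R.T@t; q=R.T@np.array([(uv[0]-c['cx'])/c['fx'],(uv[1]-c['cy'])/c['fy'],1])
    return o+q*(z-o[2])/q[2]
E
python3 - <<'E'
from h import *
ims=[]
for n in ['scene','side']:
    im,d=vision.capture(n); cv2.imwrite(f'pics/{n}0.png',im); np.save(f'{n}_d.npy',d)
    for k in ['wheel_base','wheel_handle','pin_head','clay_bowl','mallet','pad','wheel_notch']:
        for o in silhouettes(n,k):
            if o['p']<.3: continue
            P,u,v=pts(n,d,o['pixels'])
            col=im[o['pixels']].mean(0).astype(int)
            if len(P): print(n,k,round(o['p'],2),np.round(o['uv']),o['pixels'].sum(),'med',np.round(np.median(P,0)),'ztop',np.round(np.percentile(P[:,2],[2,98])),col)
s=read_state();print(s['t'],s['ee_pos'],s['orientation'],s['grip_width'])
E
```

```text
scene wheel_base 0.88 [339. 323.] 11638 med [617. 136.  61.] ztop [  9. 123.] [165 162 161]
scene wheel_handle 0.66 [342. 329.] 10181 med [629. 149.  61.] ztop [ 49. 110.] [174 172 171]
scene pin_head 0.67 [286. 250.] 128 med [571. -21. 149.] ztop [141. 155.] [136 128 135]
scene pin_head 0.35 [395. 251.] 1203 med [363. 146.   2.] ztop [-3. 19.] [142 139 148]
scene pin_head 0.34 [150. 273.] 1755 med [ 693. -314.   24.] ztop [-1. 50.] [166 173 174]
scene clay_bowl 0.78 [344. 310.] 1713 med [605. 138.  89.] ztop [ 74. 111.] [108 115 123]
scene mallet 0.77 [196. 157.] 855 med [ 374. -413.   63.] ztop [  5. 145.] [100  38  78]
scene mallet 0.62 [338. 323.] 11527 med [617. 137.  61.] ztop [ 10. 123.] [165 163 162]
scene mallet 0.61 [242. 154.] 850 med [ 301. -315.   63.] ztop [  2. 144.] [101  40  79]
scene pad 0.89 [273. 142.] 1325 med [ 166. -295.    5.] ztop [-0.  9.] [37 32 31]
scene pad 0.61 [216. 219.] 1293 med [ 475. -274.    5.] ztop [0. 9.] [ 83 116 149]
scene wheel_notch 0.58 [346. 326.] 9988 med [629. 150.  61.] ztop [ 54. 110.] [174 173 171]
side wheel_base 0.87 [241. 276.] 882
[... 429 characters left out ...]
196.] 801 med [ 360. -412.   65.] ztop [  5. 146.] [88 29 65]
side mallet 0.5 [452. 231.] 59 med [ 309. -307.   48.] ztop [16. 68.] [75 23 56]
side pad 0.93 [383. 226.] 721 med [ 469. -266.    7.] ztop [ 1. 11.] [ 68 100 128]
side pad 0.62 [514. 264.] 368 med [ 152. -343.    6.] ztop [  3. 276.] [22 20 20]
side pad 0.38 [410. 257.] 1555 med [ 342. -147.   59.] ztop [ 5. 91.] [31 50 91]
side wheel_notch 0.69 [233. 281.] 7327 med [593. 159.  63.] ztop [ 50. 112.] [147 147 143]
0.8 [ 248.80247407 -600.50104927  231.39618898] [[ 9.23830459e-01  3.82801884e-01  3.78867980e-05]
 [ 3.82801886e-01 -9.23830452e-01 -1.06836758e-04]
 [-5.89633466e-06  1.13202189e-04 -9.99999994e-01]] 1.0004179907796558
```

View pics/scene0.png

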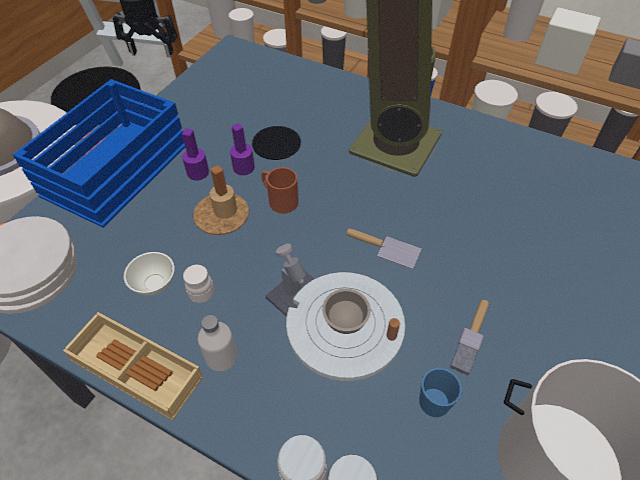

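View pics/side0.png

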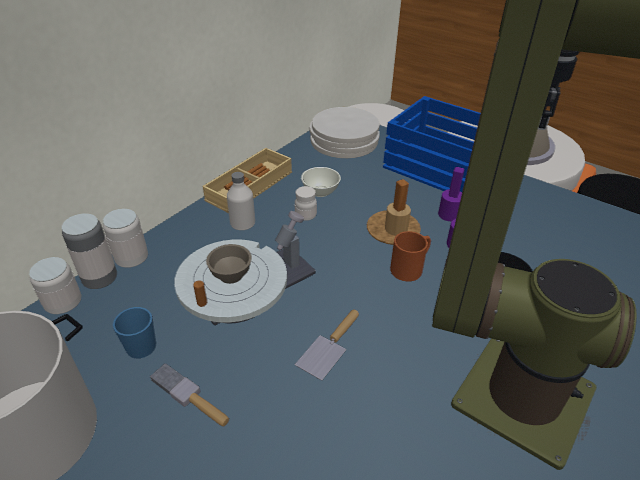

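The mallet-shaped things are the purple ones at scene (196,157) and (242,154) and the wooden one at (223,197) on the cork pad. The wooden one fits ("wooden mallet", on cork, pad at 216,219), and the black disc at (273,142) is not the pad. I'll confirm this in a crop while measuring.

```bash
cat > m.py <<'E'
from h import *
from scipy.optimize import least_squares
def circ(Q):
    f=lambda p:np.hypot(*(Q-p[:2]).T)-p[2]
    return least_squares(f,[*Q.mean(0),100],loss='soft_l1',f_scale=2).x
def plane_contour(n,mask,z):
    cs,_=cv2.findContours(mask.astype(np.uint8),cv2.RETR_EXTERNAL,cv2.CHAIN_APPROX_NONE)
    c=max(cs,key=cv2.contourArea)[:,0]
    return np.array([ray(n,p,z)[:2] for p in c])
E
python3 - <<'E'
from m import *
for n in ['scene','side']:
    im,d=vision.capture(n); 
    hsv=cv2.cvtColor(im,cv2.COLOR_BGR2HSV)
    # disc
    P,u,v=pts(n,d)
    img=np.full((480,640,3),np.nan); img[v,u]=P
    X=img.reshape(480,640,3)
    near=(np.hypot(X[...,0]-620,X[...,1]-145)<150)&(X[...,2]>50)&(X[...,2]<72)&(hsv[...,1]<60)&(hsv[...,2]>110)
    near=cv2.morphologyEx(near.astype(np.uint8),cv2.MORPH_CLOSE,np.ones((3,3)))
    print(n,'disc medz',np.nanmedian(X[near>0][:,2]))
    C=plane_contour(n,near,62); p=circ(C); print(' disc circ',np.round(p,1))
    rr=np.hypot(*(C-p[:2]).T); i=rr<p[2]-6
    print(' notch cand', np.round(C[i][:12]-p[:2]), np.round(np.median(C[i]-p[:2],0)) if i.any() else '')
    for o in silhouettes(n,'clay_bowl')[:1]:
        b=circ(plane_contour(n,o['pixels'],110)); print(' bowl rim(approx)',np.round(b,1))
    # handle brown
    br=(np.hypot(X[...,0]-620,X[...,1]-145)<125)&(X[...,2]>70)&(hsv[...,1]>120)&(hsv[...,0]<20)
    H=X[br]; print(' handle',br.sum(),np.round(np.median(H,0),1),'top',np.round(np.percentile(H[:,2],98)))
    T=H[H[:,2]>116]; print(' top pts',len(T),np.round(T.mean(0),1), 'pix',np.round(np.argwhere(br).mean(0)))
    # pin head
    hd=(np.hypot(X[...,0]-568,X[...,1]+20)<35)&(X[...,2]>115); Q=X[hd]
    print(' head',len(Q),np.round(Q.mean(0),1),np.round(Q.min(0)),np.round(Q.max(0)))
    for o in silhouettes(n,'pin_head')[:1]: print(' pin',o['uv'],np.round(ray(n,o['uv'],147),1))
    # mallet
    ml=(np.hypot(X[...,0]-450,X[...,1]+272)<80)
    T=X[ml&(X[...,2]>146)]; print(' mallet top',len(T),np.round(T.mean(0),1),np.round(T.max(0)))
    K=(ml&(X[...,2]<14)&(hsv[...,1]>60)&(hsv[...,0]<25)).astype(np.uint8); 
    c=circ(plane_contour(n,K,6)); print(' pad',np.round(c,1),K.sum(), 'z',np.round(np.median(X[K>0][:,2]),1))
    hh=ml&(X[...,2]>20)&(X[...,2]<66)&(hsv[...,1]>60)&(hsv[...,0]<25); print(' head pts',np.round(np.mean(X[hh],0),1),np.round(np.percentile(X[hh],[2,98],axis=0)))
    hb=ml&(X[...,2]>85)&(X[...,2]<140)&(hsv[...,1]>60); print(' handle pts',np.round(np.mean(X[hb],0),1),np.round(np.percentile(X[hb],[2,98],axis=0)))
    if n=='scene': crop=np.hstack([cv2.resize(im[120:240,170:290],(400,400),interpolation=3),cv2.resize(im[235:385,265:415],(400,400),interpolation=3)])
    else: crop2=np.hstack([cv2.resize(im[170:250,360:440],(200,200),interpolation=3),cv2.resize(im[195:325,165:325],(246,200),interpolation=3)])
c2=np.zeros((200,800,3),np.uint8); c2[:,:446]=crop2
cv2.imwrite('pics/crop1.png',np.vstack([crop,c2]))
E
```

```text
scene disc medz 60.581786023166664
 disc circ [616.9 143.4 120.2]
 notch cand [[   7. -112.]
 [   8. -109.]
 [   9. -106.]
 [  11. -105.]
 [  13. -103.]
 [  15. -102.]
 [  18. -103.]
 [  19. -105.]
 [  20. -107.]
 [  21. -108.]
 [  22. -110.]] [  15. -106.]
 bowl rim(approx) [616.4 143.2  47.5]
 handle 114 [607.9 239.6 116.8] top 121.0
 top pts 62 [604.7 237.9 118.8] pix [327. 393.]
 head 337 [573.3 -12.  134.3] [548. -42. 115.] [591.  13. 156.]
 pin [285.3, 249.9] [569.7 -20.6 147. ]
 mallet top 75 [ 445.  -277.7  149.2] [ 458. -265.  153.]
 pad [ 459.5 -282.1   65.3] 1262 z 4.9
 head pts [ 460.1 -264.1   43.5] [[ 431. -294.   21.]
 [ 474. -249.   65.]]
 handle pts [ 450.4 -273.2  112.4] [[ 440. -290.   86.]
 [ 459. -265.  139.]]
side disc medz 62.3801576930222
 disc circ [610.7 142.9 122.3]
 notch cand [[ -14.  115.]
 [   8. -113.]
 [   8. -108.]
 [   9. -107.]
 [  11. -106.]
 [  15. -107.]
 [  17. -106.]
 [  21. -107.]
 [  24. -109.]
 [  26. -112.]] [  13. -107.]
 bowl rim(approx) [609.5 144.6  52.4]
 handle 222 [596.2 241.2 102.2] top 122.0
 top pts 65 [600.3 237.6 119.7] pix [293. 200.]
 head 272 [566.  -11.6 134.5] [549. -43. 115.] [589.  13. 157.]
 mallet top 68 [ 441.4 -278.1  150.8] [ 457. -266.  155.]
 pad [ 474.3 -267.3   49. ] 700 z 6.6
 head pts [ 433.5 -261.2   42.9] [[ 414. -287.   21.]
 [ 466. -250.   65.]]
 handle pts [ 439.2 -273.9  113.1] [[ 429. -286.   87.]
 [ 455. -266.  138.]]
```

View pics/crop1.png

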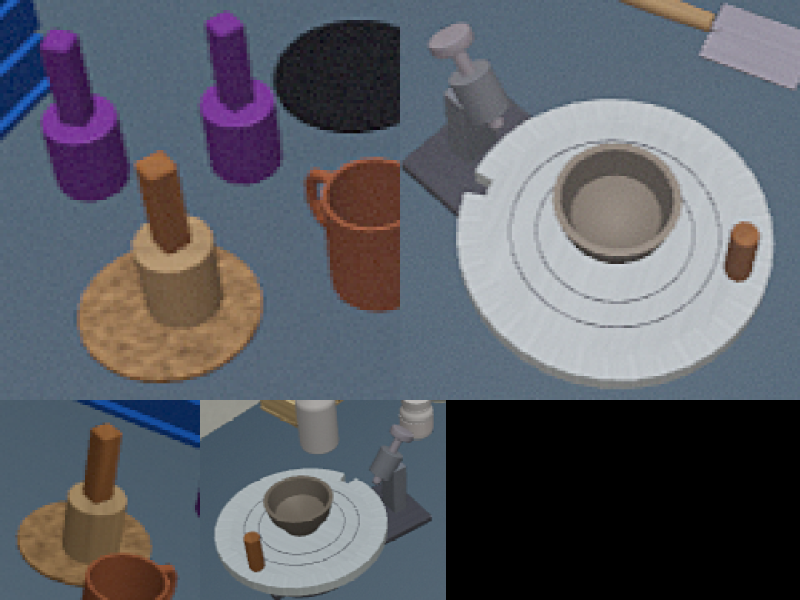

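The crop confirms the wooden mallet on the cork pad, with the purple ones as look-alikes. The notch sits about one click (≈23°) from the pin, so the wheel is at 0.4. Next are close wrist views, so I need the camera's place on the tool.

```bash
cat >> h.py <<'E'
def rel(target,Rt=None):
    s=read_state(); R=np.array(s['orientation']); d=R.T@(np.array(target)-s['ee_pos'])
    print('tool shift units',np.round(d/50,2))
    if Rt is not None:
        w=cv2.Rodrigues(R.T@Rt)[0].ravel(); print('turn units',np.round(np.degrees(w)/6,2))
E
python3 - <<'E'
from h import *
c,R,t=cal('wrist'); s=read_state(); Rt=np.array(s['orientation'])
print(c['fx'],c['fy'],c['cx'],c['cy']); print('cam in tool',Rt.T@(-R.T@t-s['ee_pos'])); print(np.round(Rt.T@R.T,3))
rel([450,-340,330]); rel([590,30,380])
E
```

```text
363.2559518308575 363.2559518308575 323.5494184277152 237.15552680287138
cam in tool [ 7.51223260e+01  5.06876139e-02 -1.43016448e+02]
[[ 0.001 -0.955 -0.297]
 [ 1.     0.001  0.001]
 [-0.    -0.297  0.955]]
tool shift units [ 5.71 -3.27 -1.97]
tool shift units [11.13 -9.04 -2.97]
```

Call:
apply_moves:
  commands:
    - [[0.74, -0.45, -0.14], [0, 0, 0]]
    - [[0.74, -0.45, -0.14], [0, 0, 0]]
    - [[0.74, -0.45, -0.14], [0, 0, 0]]
    - [[0.74, -0.45, -0.14], [0, 0, 0]]
    - [[0.74, -0.45, -0.14], [0, 0, 0]]
    - [[0.74, -0.45, -0.14], [0, 0, 0]]
    - [[0.74, -0.45, -0.14], [0, 0, 0]]
    - [[0.74, -0.45, -0.14], [0, 0, 0]]
    - [[0.74, -0.45, -0.14], [0, 0, 0]]
    - [[0.74, -0.45, -0.14], [0, 0, 0]]
    - [[0, 0, 0], [0, 0, 0]]
    - [[0, 0, 0], [0, 0, 0]]

```text
t: 2.3
ee_pos: [504.8, -250.4, 301.5]
orientation: [[0.923, 0.385, 0.0], [0.385, -0.923, -0.001], [-0.0, 0.001, -1.0]]
force: [0.2, -0.7, -0.5]
grip_width: 1.003
gripper_force: 0.0
```

```bash
cat > w.py <<'E'
from m import *
def X_of(n,d):
    P,u,v=pts(n,d); X=np.full((480,640,3),np.nan); X[v,u]=P; return X
E
python3 - <<'E'
from w import *
s=read_state(); im,d=vision.capture('wrist'); cv2.imwrite('pics/w1.png',im); X=X_of('wrist',d); hsv=cv2.cvtColor(im,cv2.COLOR_BGR2HSV)
print(s['t'],s['ee_pos'])
for k in ['mallet','pad']:
    for o in silhouettes('wrist',k)[:3]: print(k,o['p'],o['uv'],np.round(np.nanmedian(X[o['pixels']],0)))
ml=(np.hypot(X[...,0]-450,X[...,1]+272)<90)&(hsv[...,1]>60)&(hsv[...,0]<25)
top=ml&(X[...,2]>143); print('top',np.round(np.nanmean(X[top],0),1),np.round(cv2.minAreaRect(X[top][:,:2].astype(np.float32)),1) if 0 else cv2.minAreaRect(X[top][:,:2].astype(np.float32)))
C=plane_contour('wrist',top,151); print('top contour',cv2.minAreaRect(C.astype(np.float32)))
print('rings: shoulder z', np.nanmedian(X[ml&(X[...,2]>66)&(X[...,2]<76)][:,2]))
sh=ml&(X[...,2]>66)&(X[...,2]<76); print('shoulder',circ(plane_contour('wrist',sh,71)))
pk=(ml&(X[...,2]<16)).astype(np.uint8); print('pad',circ(plane_contour('wrist',pk,6)),np.nanmedian(X[pk>0][:,2]))
E
```

```text
2.3 [ 504.82914049 -250.42042371  301.51805255]
mallet 0.97 [310.2, 373.5] [ 300. -322.   65.]
mallet 0.92 [413.1, 355.8] [ 372. -417.   66.]
mallet 0.74 [326.3, 260.2] [ 451. -277.   72.]
pad 0.88 [253.9, 399.8] [ 180. -277.    6.]
pad 0.65 [346.2, 221.6] [ 473. -286.    6.]
top [ 457.  -272.8  191.9] ((486.34259033203125, -246.67637634277344), (106.8395004272461, 107.49394989013672), 83.82756805419922)
top contour ((443.5149841308594, -281.9642333984375), (25.06752586364746, 24.900007247924805), 66.34419250488281)
rings: shoulder z 70.90305796475305
shoulder [ 442.71743181 -282.1331892    27.69436675]
pad [ 453.65714052 -289.11969304   67.24330781] 6.0869836926267595
```

View pics/w1.png

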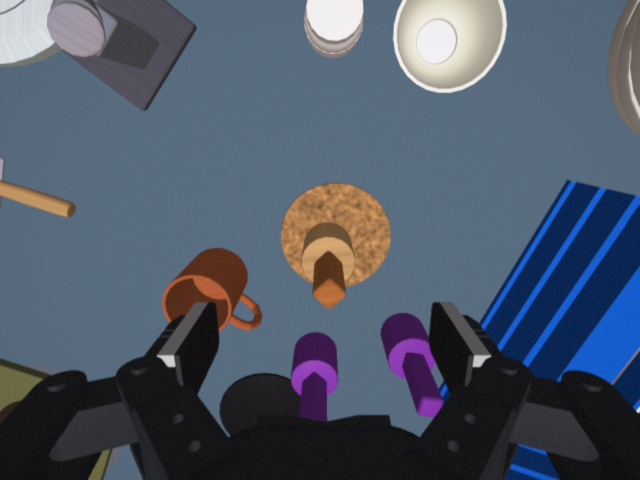

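Call:
apply_moves:
  commands:
    - [[0.535, -0.685, 0], [0, 0, 0]]
    - [[0.535, -0.685, 0], [0, 0, 0]]
    - [[0.535, -0.685, 0], [0, 0, 0]]
    - [[0.535, -0.685, 0], [0, 0, 0]]
    - [[0.535, -0.685, 0], [0, 0, 0]]
    - [[0.535, -0.685, 0], [0, 0, 0]]
    - [[0.535, -0.685, 0], [0, 0, 0]]
    - [[0.535, -0.685, 0], [0, 0, 0]]

```text
t: 3.25
ee_pos: [597.6, 84.1, 301.0]
orientation: [[0.925, 0.381, -0.0], [0.381, -0.925, -0.0], [-0.0, 0.0, -1.0]]
force: [0.2, 0.1, 0.7]
grip_width: 0.995
gripper_force: 0.0
```

Call:
apply_moves:
  commands:
    - [[0, 0, 0], [0, 0, -1]]
    - [[0, 0, 0], [0, 0, -1]]
    - [[0, 0, 0], [0, 0, -1]]
    - [[0, 0, 0], [0, 0, -1]]
    - [[0, 0, 0], [0, 0, -1]]
    - [[0, 0, 0], [0, 0, -1]]
    - [[0, 0, 0], [0, 0, -1]]
    - [[0, 0, 0], [0, 0, -1]]
    - [[0, 0, 0], [0, 0, -1]]
    - [[0, 0, 0], [0, 0, -1]]
    - [[0, 0, 0], [0, 0, -0.5]]
    - [[0, 0, 0], [0, 0, 0]]

```text
t: 4.45
ee_pos: [597.3, 82.4, 300.9]
orientation: [[0.081, 0.997, -0.001], [0.997, -0.081, -0.0], [-0.0, -0.001, -1.0]]
force: [0.7, 0.2, 0.1]
grip_width: 1.003
gripper_force: 0.0
```

```bash
cat > wh.py <<'E'
from w import *
def wheel(n,im,X):
    hsv=cv2.cvtColor(im,cv2.COLOR_BGR2HSV)
    near=(np.hypot(X[...,0]-614,X[...,1]-143)<150)&(X[...,2]>54)&(X[...,2]<70)&(hsv[...,1]<60)&(hsv[...,2]>110)
    near=cv2.morphologyEx(near.astype(np.uint8),cv2.MORPH_OPEN,np.ones((3,3)))
    C=plane_contour(n,near,62); p=circ(C); print('disc',np.round(p,1),'z',np.round(np.median(X[near>0][:,2]),1))
    rel_=C-p[:2]; rr=np.hypot(*rel_.T); i=(rr<p[2]-7)&(rr>95)
    a=np.degrees(np.arctan2(rel_[i,1],rel_[i,0])); print('notch angles',np.round(np.sort(a)))
    br=(np.hypot(X[...,0]-614,X[...,1]-143)<130)&(X[...,2]>112)&(hsv[...,1]>90)&(hsv[...,0]<22)
    if br.sum()>10:
        h=plane_contour(n,br,120); hc=h.mean(0); (e,rad)=cv2.minEnclosingCircle(h.astype(np.float32)); dd=np.array(e)-p[:2]
        print('handle',np.round(e,1),rad,'r',np.hypot(*dd),'ang',np.degrees(np.arctan2(dd[1],dd[0])),'z',np.nanmedian(X[br][:,2]))
    return p
E
python3 - <<'E'
from wh import *
s=read_state(); im,d=vision.capture('wrist'); cv2.imwrite('pics/w2.png',im); X=X_of('wrist',d)
print(s['t'],s['ee_pos'],np.round(s['q'],2)); p=wheel('wrist',im,X)
for o in silhouettes('wrist','pin_head')[:2]:
    Q=X[o['pixels']]; Q=Q[~np.isnan(Q[:,0])]; print('pin',o['p'],o['uv'],len(Q),np.round(np.median(Q,0),1),np.round(np.percentile(Q,[2,98],axis=0)))
hd=(np.hypot(X[...,0]-570,X[...,1]+20)<45)&(X[...,2]>128)
Q=X[hd]
# plane ransac by svd on top face with normal ~ given
best=None; rng=np.random.default_rng(0)
for _ in range(500):
    a=Q[rng.choice(len(Q),3,replace=False)]; n=np.cross(a[1]-a[0],a[2]-a[0]); n/=np.linalg.norm(n)+1e-9; n*=np.sign(n[2]) or 1
    if abs(n[2]-.819)>.1: continue
    k=abs((Q-a[0])@n)<1.5
    if best is None or k.sum()>best.sum(): best=k
F=Q[best]; c=F.mean(0); n=np.linalg.svd(F-c,full_matrices=False)[2][2]; n*=np.sign(n[2])
print('face',len(F),'c',np.round(c,1),'n',np.round(n,3),'tilt',np.degrees(np.arccos(n[2])),'az',np.degrees(np.arctan2(n[1],n[0])))
dd=c[:2]-p[:2]; print('r',np.hypot(*dd),'az',np.degrees(np.arctan2(dd[1],dd[0])))
E
```

```text
4.45 [597.302981    82.42188763 300.87785225] [ 0.05 -0.01  1.68 -0.    1.48  0.13]
disc [613.5 139.7 119.5] z 62.6
notch angles [-88. -87. -87. -87. -87. -87. -87. -87. -86. -86. -85. -85. -84. -83.
 -83. -82. -81. -81. -80. -80. -79. -79. -79. -78. -78. -78. -78. -78.
  90.  90.  90.  90.  90.  90.  90.  90.  90.  90.  90.  90.  90.  90.
  91.  91.  91.  91.  91.  91.  91. 103. 103. 103. 103. 103. 103. 103.
 103. 104. 104. 104. 104. 104. 104. 104. 104. 104. 104. 104. 104.]
handle [601.4 234.9] 11.384225845336914 r 95.89173621232597 ang 97.24016394581633 z 121.59146171472908
pin 0.91 [300.0, 330.8] 741 [566.6 -21.1 150.7] [[551. -40. 141.]
 [582. -12. 156.]]
face 491 c [565.9 -27.5 149.6] n [-0.143 -0.521  0.842] tilt 32.66521736195547 az -105.33807715595283
r 173.86621612332087 az -105.89459502428699
```

View pics/w2.png

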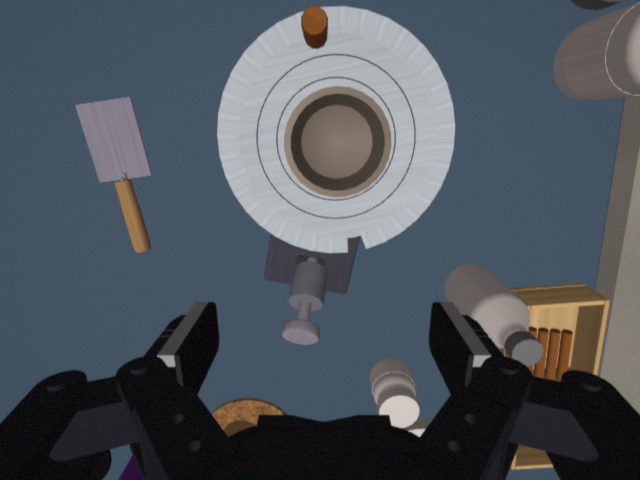

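Call:
apply_moves:
  commands:
    - [[0.77, -0.04, 0], [0, 0, 0]]
    - [[0.77, -0.04, 0], [0, 0, 0]]
    - [[0.77, -0.05, 0], [0, 0, 0]]
    - [[0.76, -0.04, 0], [0, 0, 0]]
    - [[0, 0, 0.8], [0, 0, 0]]
    - [[0, 0, 0.8], [0, 0, 0]]
    - [[0, 0, 0.8], [0, 0, 0]]
    - [[0, 0, 0.2], [0, 0, 0]]
    - [[0, 0, 0], [0, 0, 0]]

```text
t: 5.45
ee_pos: [599.8, 237.0, 169.1]
orientation: [[0.079, 0.997, -0.004], [0.997, -0.079, -0.001], [-0.002, -0.004, -1.0]]
force: [0.2, -0.1, -0.4]
grip_width: 1.002
gripper_force: 0.0
```

```bash
python3 - <<'E'
from wh import *
s=read_state(); im,d=vision.capture('wrist'); X=X_of('wrist',d); print(s['ee_pos']); wheel('wrist',im,X); rel([601.4,236,82])
E
```

```text
[599.75395846 236.98016659 169.0623102 ]
disc [610.9 158.8 102.6] z 65.3
notch angles [-45. -35.   2.]
handle [603.7 238.1] 11.974845886230469 r 79.69904780038107 ang 95.15859177461621 z 123.2616963622745
tool shift units [-0.03  0.01  1.8 ]
```

Call:
apply_moves:
  commands:
    - [[0, 0.05, 0.5], [0, 0, 0]]
    - [[0, 0, 0.5], [0, 0, 0]]
    - [[0, 0, 0.4], [0, 0, 0]]
    - [[0, 0, 0.3], [0, 0, 0]]
    - [[0, 0, 0], [0, 0, 0]]

```text
t: 6.0
ee_pos: [603.3, 237.3, 86.1]
orientation: [[0.079, 0.997, -0.001], [0.997, -0.079, -0.0], [-0.0, -0.001, -1.0]]
force: [-0.6, -0.1, -0.1]
grip_width: 1.0
gripper_force: 0.0
```

Call:
apply_moves:
  commands:
    - [[0, 0, 0], [0, 0, 0]]
    - [[0, 0, 0], [0, 0, 0]]
    - [[0, 0, 0], [0, 0, 0]]
    - [[0, 0, 0], [0, 0, 0]]
    - [[0, 0, 0], [0, 0, 0]]
    - [[0, 0, 0], [0, 0, 0]]
  fingers: 0.6

```text
t: 6.6
ee_pos: [603.3, 237.6, 86.5]
orientation: [[0.078, 0.997, 0.0], [0.997, -0.078, 0.0], [0.0, 0.0, -1.0]]
force: [0.1, -0.4, -0.5]
grip_width: 0.397
gripper_force: 0.0
```

Call:
apply_moves:
  commands:
    - [[0, 0.1, 0], [0, 0, 0]]
    - [[0, 0.1, 0], [0, 0, 0]]
    - [[0, 0.1, 0], [0, 0, 0]]
    - [[0, 0.1, 0], [0, 0, 0]]
    - [[0, 0.1, 0], [0, 0, 0]]
    - [[0, 0.1, 0], [0, 0, 0]]
    - [[0, 0.1, 0], [0, 0, 0]]
    - [[0, 0.1, 0], [0, 0, 0]]
    - [[0, 0.04, 0], [0, 0, 0]]
    - [[0, 0, 0], [0, 0, 0]]
    - [[0, 0, 0], [0, 0, 0]]
    - [[0, 0, 0], [0, 0, 0]]

```text
t: 7.8
ee_pos: [645.0, 234.3, 86.3]
orientation: [[0.078, 0.997, -0.0], [0.997, -0.078, -0.0], [-0.0, -0.0, -1.0]]
force: [0.1, 0.6, 0.1]
grip_width: 0.398
gripper_force: 0.0
```

```bash
python3 - <<'E'
from wh import *
s=read_state(); print(s['ee_pos'],s['force'],s['gripper_force'])
for n in ['scene','side']:
    im,d=vision.capture(n); X=X_of(n,d); print(n); wheel(n,im,X)
E
```

```text
[645.01359308 234.26803194  86.26090002] [0.12826177 0.57862361 0.06587812] 0.0
scene
disc [630.5 138.8 106.8] z 60.6
notch angles [ 71.  71.  72. 168. 168.]
side
disc [604.6 141.4 114.5] z 62.4
notch angles [-106. -105. -103. -100. -100.  -66.  -64.  -62.  -60.  -59.  -56.  -55.
  -16.  -14.  -12.  -10.   -9.   -7.   -6.   -3.   -2.   -1.   -0.    1.
    1.    2.   70.   71.   72.   72.   73.   73.   74.]
handle [639.  241.4] 12.531312942504883 r 105.80752314924636 ang 71.00690346670605 z 119.1975289561943
```

Call:
apply_moves:
  commands:
    - [[0, 0, -0.4], [0, 0, 0]]
    - [[0, 0, -0.9], [0, 0, 0]]
    - [[0, 0, -0.9], [0, 0, 0]]
    - [[0, 0, -0.9], [0, 0, 0]]
    - [[-0.3, 0, -0.9], [0, 0, 0]]
    - [[-0.9, -0.2, -0.3], [0, 0, 0]]
    - [[-0.9, -0.2, 0], [0, 0, 0]]
    - [[-0.9, -0.2, 0], [0, 0, 0]]
    - [[0, -0.2, 0], [0, 0, 0]]
    - [[0, 0, 0], [0, 0, 0]]
  fingers: 0.6

```text
t: 8.9
ee_pos: [592.8, 87.2, 301.7]
orientation: [[0.08, 0.997, 0.001], [0.997, -0.08, 0.0], [0.001, 0.0, -1.0]]
force: [0.9, -0.4, -0.6]
grip_width: 0.401
gripper_force: 0.0
```

```bash
cat > pin.py <<'E'
from wh import *
def pinface(X,p):
    hd=(np.hypot(X[...,0]-568,X[...,1]+24)<45)&(X[...,2]>105); Q=X[hd]; best=None; rng=np.random.default_rng(0)
    for _ in range(800):
        a=Q[rng.choice(len(Q),3,replace=False)]; n=np.cross(a[1]-a[0],a[2]-a[0]); n/=np.linalg.norm(n)+1e-9; n*=np.sign(n[2]) or 1
        if abs(n[2]-.819)>.06 or n[1]>0: continue
        k=abs((Q-a[0])@n)<1.5
        if best is None or k.sum()>best.sum(): best=k
    F=Q[best]; c=F.mean(0); n=np.linalg.svd(F-c,full_matrices=False)[2][2]; n*=np.sign(n[2]); dd=c[:2]-p[:2]
    print('face',len(F),'c',np.round(c,1),'n',np.round(n,3),'tilt',np.degrees(np.arccos(n[2])),'az',np.degrees(np.arctan2(n[1],n[0])),'r',np.hypot(*dd),'az',np.degrees(np.arctan2(dd[1],dd[0])))
    return c,n
E
python3 - <<'E'
from pin import *
s=read_state(); im,d=vision.capture('wrist'); cv2.imwrite('pics/w3.png',im[0:400,150:500]); X=X_of('wrist',d)
print(s['t'],s['ee_pos']); p=wheel('wrist',im,X); pinface(X,p)
for n in ['scene','side']:
    im,d=vision.capture(n); X=X_of(n,d); print(n); p=wheel(n,im,X)
    pinface(X,p)
    for o in silhouettes(n,'pin_head')[:1]: print(o['uv'])
E
```

```text
8.9 [592.77384628  87.15478128 301.73337615]
disc [613.8 140.4 119.4] z 62.4
notch angles [-112. -112. -111. -111. -111. -111. -111. -110. -110. -110. -110. -110.
 -109. -109. -108. -107. -107. -106. -105. -105. -104. -104. -103. -102.
 -102. -102. -101. -101. -101. -101. -101. -101.   66.   66.   66.   66.
   66.   66.   66.   66.   66.   66.   67.   67.   67.   67.   67.   67.
   67.   68.   79.   79.   79.   79.   80.   80.   80.   80.   80.   80.
   80.   80.   80.   80.   81.   81.   81.   81.   81.   81.   81.]
handle [639.1 233. ] 11.1363525390625 r 96.07808013091996 ang 74.72444849686224 z 120.52968377939051
face 416 c [566.  -28.  148.8] n [-0.156 -0.542  0.826] tilt 34.30215035048511 az -106.06099244486526 r 175.0587780725975 az -105.86142493305965
scene
disc [616.3 143.3 119.5] z 60.6
notch angles [-111. -111. -110. -110. -109. -107. -106. -104. -102. -102. -101. -101.]
handle [644.6 235.2] 11.184931755065918 r 96.15596948325035 ang 72.9101760011625 z 118.83936532163222
face 76 c [574.4  -5.6 118.6] n [-0.129 -0.548  0.827] tilt 34.252260077051325 az -103.20584511959149 r 154.72467723788438 az -105.73318690921808
[284.8, 248.9]
side
disc [612.4 141.6 120.9] z 62.4
notch angles [-110. -109. -109. -109. -107. -104. -103. -103. -102.]
handle [636.9 237.2] 13.572511672973633 r 98.69846360114673 ang 75.61837209204955 z 120.09747168073207
face 53 c [564.2 -26.1 150.2] n [-0.179 -0.495  0.85 ] tilt 31.74345229177162 az -109.8553559140706 r 174.51308322169555 az -106.04503252725034
[298.3, 217.1]
```

View pics/w3.png

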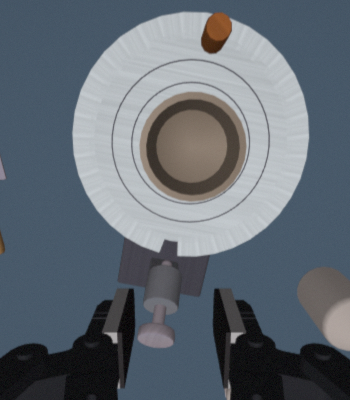

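Call:
apply_moves:
  commands:
    - [[-0.845, -0.267, 0.07], [0, 0, 0]]
    - [[-0.845, -0.267, 0.07], [0, 0, 0]]
    - [[-0.845, -0.267, 0.07], [0, 0, 0]]
    - [[-0.845, -0.267, 0.07], [0, 0, 0]]
    - [[-0.845, -0.267, 0.07], [0, 0, 0]]
    - [[-0.845, -0.267, 0.07], [0, 0, 0]]
    - [[-0.845, -0.267, 0.07], [0, 0, 0]]
    - [[-0.845, -0.267, 0.07], [0, 0, 0]]
    - [[-0.845, -0.267, 0.07], [0, 0, 0]]
  fingers: 0

```text
t: 10.05
ee_pos: [443.9, -283.0, 269.8]
orientation: [[0.077, 0.997, 0.0], [0.997, -0.077, -0.0], [-0.0, 0.0, -1.0]]
force: [0.7, 0.0, -0.6]
grip_width: 1.001
gripper_force: 0.0
```

Call:
apply_moves:
  commands:
    - [[0, 0, 0], [0, 0, 0.85]]
    - [[0, 0, 0], [0, 0, 0.8]]
    - [[0, 0, 0], [0, 0, 0.8]]
    - [[0, 0, 0], [0, 0, 0.8]]
    - [[0, 0, 0], [0, 0, 0]]
    - [[0, 0, 0], [0, 0, 0]]

```text
t: 10.65
ee_pos: [444.5, -281.5, 269.7]
orientation: [[0.404, 0.915, -0.0], [0.915, -0.404, 0.0], [0.0, -0.0, -1.0]]
force: [0.8, 0.5, -0.2]
grip_width: 0.996
gripper_force: 0.0
```

```bash
cat > mal.py <<'E'
from w import *
def mallet(ztop=151):
    s=read_state(); im,d=vision.capture('wrist'); X=X_of('wrist',d); hsv=cv2.cvtColor(im,cv2.COLOR_BGR2HSV)
    print(s['t'],s['ee_pos'],np.round(s['q'],2))
    ml=(np.hypot(X[...,0]-450,X[...,1]+280)<95)&(hsv[...,1]>50)&(hsv[...,0]<25)
    top=ml&(X[...,2]>ztop-6)&(X[...,2]<ztop+7)&(np.hypot(X[...,0]-443,X[...,1]+282)<40); z=np.median(X[top][:,2])
    C=plane_contour('wrist',top,ztop).astype(np.float32); print('top',top.sum(),z,cv2.minAreaRect(C))
    sh=ml&(X[...,2]>66)&(X[...,2]<76); print('shoulder',circ(plane_contour('wrist',sh,71)),np.median(X[sh][:,2]))
    al=(ml&(X[...,2]<15)).astype(np.uint8); C=plane_contour('wrist',al,6)
    f=lambda p:np.hypot(*(C-p).T)-70
    from scipy.optimize import least_squares
    q=least_squares(f,[453,-287],loss='cauchy',f_scale=1).x; e=f(q); print('pad',q,'inliers',(abs(e)<2).mean(),len(C),'z',np.median(X[al>0][:,2]))
    return im
E
python3 - <<'E'
from mal import *
cv2.imwrite('pics/w4.png',mallet())
E
```

```text
10.65 [ 444.51586472 -281.52419671  269.68345582] [-0.67 -0.17  1.88  0.    1.44 -0.25]
top 954 151.04947421626485 ((442.6007385253906, -280.7681884765625), (23.390764236450195, 23.441091537475586), 66.18413543701172)
shoulder [ 442.65708076 -280.84325861   27.51572554] 71.40081703184802
pad [ 453.38048027 -288.33579316] inliers 0.9767441860465116 344 z 6.5103340678022965
```

View pics/w4.png

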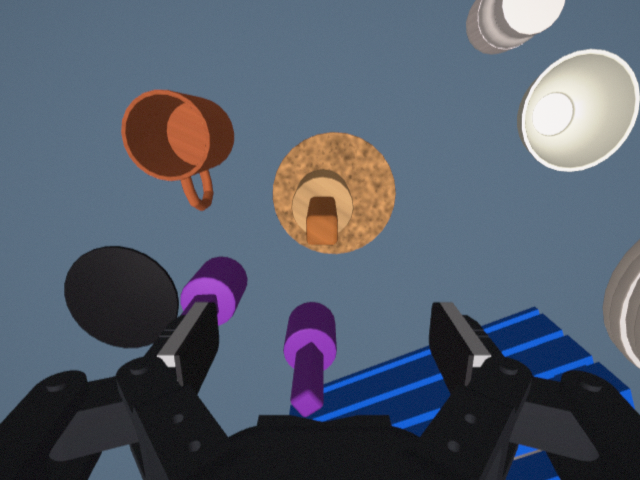

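Call:
apply_moves:
  commands:
    - [[0, -0.04, 0.7], [0, 0, 0]]
    - [[0, 0, 0.7], [0, 0, 0]]
    - [[0, 0, 0.7], [0, 0, 0]]
    - [[0, 0, 0.6], [0, 0, 0]]
    - [[0, 0, 0.5], [0, 0, 0]]
    - [[0, 0, 0.33], [0, 0, 0]]
    - [[0, 0, 0], [0, 0, 0]]
    - [[0, 0, 0], [0, 0, 0]]

```text
t: 11.5
ee_pos: [442.4, -281.0, 93.6]
orientation: [[0.406, 0.914, -0.0], [0.914, -0.406, 0.0], [-0.0, -0.0, -1.0]]
force: [0.1, -0.5, 0.4]
grip_width: 1.001
gripper_force: 0.0
```

Call:
apply_moves:
  commands:
    - [[0, 0, 0], [0, 0, 0]]
    - [[0, 0, 0], [0, 0, 0]]
    - [[0, 0, 0], [0, 0, 0]]
    - [[0, 0, 0], [0, 0, 0]]
    - [[0, 0, 0], [0, 0, 0]]
    - [[0, 0, 0], [0, 0, 0]]
    - [[0, 0, 0], [0, 0, 0]]
    - [[0, 0, 0], [0, 0, 0]]
  fingers: 1

```text
t: 12.3
ee_pos: [442.7, -281.4, 94.0]
orientation: [[0.407, 0.914, 0.001], [0.914, -0.407, -0.001], [-0.0, 0.001, -1.0]]
force: [0.5, -0.4, 3.9]
grip_width: 0.268
gripper_force: 59.6
```

Call:
apply_moves:
  commands:
    - [[0, 0, -0.2], [0, 0, 0]]
    - [[0, 0, -0.5], [0, 0, 0]]
    - [[0, 0, -0.7], [0, 0, 0]]
    - [[0, 0, -0.7], [0, 0, 0]]
    - [[0, 0, -0.7], [0, 0, 0]]
    - [[0.4, 0.05, -0.7], [0, 0, 0]]
    - [[0.7, 0.08, -0.5], [0, 0, 0]]
    - [[0.8, 0.1, -0.1], [0, 0, 0]]
    - [[0.8, 0.1, 0], [0, 0, 0]]
    - [[0.7, 0.06, 0], [0, 0, 0]]
    - [[0.5, 0.04, 0], [0, 0, 0]]
    - [[0, 0, 0], [0, 0, 0]]

```text
t: 13.5
ee_pos: [541.3, -108.8, 297.2]
orientation: [[0.403, 0.915, -0.002], [0.915, -0.403, 0.002], [0.001, -0.003, -1.0]]
force: [-0.3, -0.0, -2.8]
grip_width: 0.274
gripper_force: 59.2
```

Call:
apply_moves:
  commands:
    - [[0, 0, 0], [0.134, 0.963, 0]]
    - [[0, 0, 0], [0.134, 0.963, 0]]
    - [[0, 0, 0], [0.134, 0.963, 0]]
    - [[0, 0, 0], [0.134, 0.963, 0]]
    - [[0, 0, 0], [0.134, 0.963, 0]]
    - [[0, 0, 0], [0.134, 0.963, 0]]
    - [[0, 0, 0], [0, 0, 0]]
    - [[0, 0, 0], [0, 0, 0]]
    - [[0, 0, 0], [0, 0, 0]]

```text
t: 14.4
ee_pos: [541.1, -111.5, 298.7]
orientation: [[0.357, 0.921, 0.159], [0.743, -0.382, 0.55], [0.567, -0.078, -0.82]]
force: [0.8, 1.5, -1.7]
grip_width: 0.272
gripper_force: 59.2
```

```bash
cat > st.py <<'E'
from pin import *
s=read_state(); R=np.array(s['orientation']); print(s['t'],s['ee_pos'],np.round(s['q'],2),s['force'],s['grip_width'])
n=np.array([np.sin(np.radians(35))*np.cos(np.radians(-106)),np.sin(np.radians(35))*np.sin(np.radians(-106)),np.cos(np.radians(35))])
print('z',R[:,2],'want',-n); H=np.array([564.9,-29.8,147.3])
w=np.cross(R[:,2],-n); print('turn units (tool)',np.round(np.degrees(R.T@w)/6,3))
L=87.8; face=np.array(s['ee_pos'])+L*R[:,2]; print('face->head in tool mm',np.round(R.T@(H-face),1))
E
python3 - <<'E'
exec(open('st.py').read())
im,d=vision.capture('wrist'); c1=im
im,d=vision.capture('side'); im2=im[100:300,180:460]
im,d=vision.capture('scene'); im3=im[120:320,180:460]
cv2.imwrite('pics/w5.png',np.vstack([np.hstack([cv2.resize(im2,(400,286)),cv2.resize(im3,(400,286))]),np.hstack([cv2.resize(c1,(400,300)),np.zeros((300,400,3),np.uint8)])]))
E
```

```text
14.4 [ 541.09125354 -111.46947857  298.74124367] [-0.58 -0.08  1.83  0.58  1.59 -0.21] [ 0.81161237  1.4768562  -1.7458953 ] 0.27218135568641827
z [ 0.15854167  0.54974221 -0.82015123] want [ 0.15809909  0.55135706 -0.81915204]
turn units (tool) [0.011 0.015 0.   ]
face->head in tool mm [-16.7   2.6  85.1]
```

View pics/w5.png

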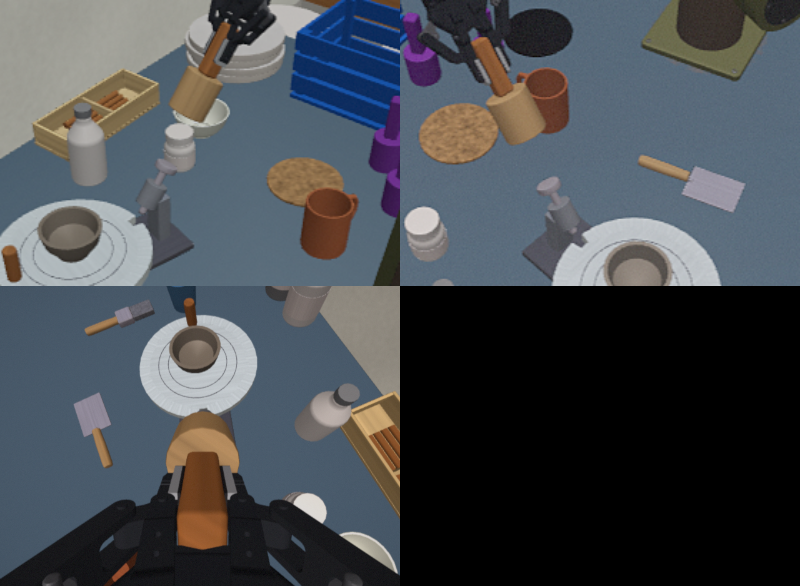

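Call:
apply_moves:
  commands:
    - [[-0.167, 0.026, 0.1], [0, 0, 0]]
    - [[-0.167, 0.026, 0.4], [0.011, 0.015, 0]]
    - [[0, 0, 0.3], [0, 0, 0]]
    - [[0, 0, 0.1], [0, 0, 0]]
    - [[0, 0, 0], [0, 0, 0]]
    - [[0, 0, 0], [0, 0, 0]]

```text
t: 15.15
ee_pos: [545.0, -100.1, 252.4]
orientation: [[0.356, 0.921, 0.159], [0.741, -0.382, 0.552], [0.569, -0.079, -0.818]]
force: [-0.1, -1.7, -2.5]
grip_width: 0.272
gripper_force: 59.1
```

```bash
python3 - <<'E'
exec(open('st.py').read())
out=[]
for cam,(a,b,c_,d_) in {'side':(130,250,230,390),'scene':(180,300,220,380)}.items():
    im,d=vision.capture(cam); X=X_of(cam,d); hsv=cv2.cvtColor(im,cv2.COLOR_BGR2HSV)
    # wood head end face rim: extreme of wood points along tool z
    A=X.reshape(-1,3); f=face; k=(np.linalg.norm(A-(f-32*R[:,2]),axis=1)<55)&(hsv.reshape(-1,3)[:,1]>60)&(hsv.reshape(-1,3)[:,0]<25)
    Q=(A[k]-np.array(s['ee_pos']))@R; print(cam,k.sum(),'wood in tool pct',np.round(np.percentile(Q,[3,97],axis=0),1))
    k2=(np.linalg.norm(A-H,axis=1)<25)&(hsv.reshape(-1,3)[:,1]<50); Q2=(A[k2]-np.array(s['ee_pos']))@R
    if k2.sum(): print(' pin in tool',k2.sum(),np.round(np.percentile(Q2,[3,50,97],axis=0),1))
    out.append(cv2.resize(im[a:b,c_:d_],(400,300),interpolation=3))
cv2.imwrite('pics/w6.png',np.hstack(out))
E
```

```text
15.15 [ 544.99121901 -100.11659624  252.41774129] [-0.56 -0.05  1.88  0.59  1.52 -0.24] [-0.14841852 -1.67013981 -2.50154344] 0.2720799184793171
z [ 0.15875028  0.55245721 -0.81828441] want [ 0.15809909  0.55135706 -0.81915204]
turn units (tool) [ 0.001 -0.015 -0.   ]
face->head in tool mm [-0.7 -0.2 40.2]
side 966 wood in tool pct [[-12.5 -29.9   6.7]
 [ 30.3  11.3  83.8]]
 pin in tool 146 [[-11.4 -16.8 126.2]
 [  4.1  -4.8 131.7]
 [ 16.9  11.  150.9]]
scene 1175 wood in tool pct [[ -4.9 -23.3   8.2]
 [ 31.8  29.   85.1]]
 pin in tool 177 [[-12.9 -13.1 129.2]
 [  8.3   2.4 131.6]
 [ 18.6  16.6 150.2]]
```

View pics/w6.png

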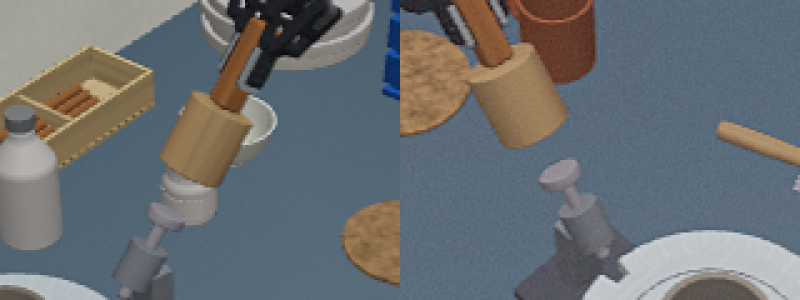

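Call:
apply_moves:
  commands:
    - [[0, 0, 0.35], [0, 0, 0]]
    - [[0, 0, 0.5], [0, 0, 0]]
    - [[0, 0, 0.44], [0, 0, 0]]
    - [[0, 0, 0], [0, 0, 0]]
    - [[0, 0, 0], [0, 0, 0]]

```text
t: 15.75
ee_pos: [555.6, -64.9, 200.2]
orientation: [[0.356, 0.921, 0.16], [0.741, -0.383, 0.552], [0.57, -0.078, -0.818]]
force: [0.9, -0.7, -0.2]
grip_width: 0.275
gripper_force: 59.8
```

Call:
apply_moves:
  commands:
    - [[0, 0, -0.3], [0, 0, 0]]
    - [[0, 0, -0.5], [0, 0, 0]]
    - [[0, 0, -0.5], [0, 0, 0]]
    - [[0, 0, -0.5], [0, 0, 0]]
    - [[0, 0, -0.5], [0, 0, 0]]
    - [[0, 0, 0], [0, 0, 0]]

```text
t: 16.35
ee_pos: [537.7, -130.7, 297.8]
orientation: [[0.355, 0.92, 0.165], [0.742, -0.385, 0.549], [0.569, -0.073, -0.819]]
force: [0.1, 0.4, -1.3]
grip_width: 0.274
gripper_force: 59.9
```

```bash
python3 - <<'E'
exec(open('st.py').read())
out=[]
for cam,(a,b,c_,d_) in {'side':(130,250,230,390),'scene':(180,300,220,380)}.items():
    im,d=vision.capture(cam); X=X_of(cam,d); hsv=cv2.cvtColor(im,cv2.COLOR_BGR2HSV); A=X.reshape(-1,3)
    k2=(np.linalg.norm(A-H+12*n,axis=1)<40)&(hsv.reshape(-1,3)[:,1]<60); Q2=(A[k2]-H)@n
    print(cam,k2.sum(),'height along pin rel. start',np.round(np.percentile(Q2,[50,80,90,95,98]),1))
    out.append(cv2.resize(im[a:b,c_:d_],(400,300),interpolation=3))
cv2.imwrite('pics/w7.png',np.hstack(out))
E
```

```text
16.35 [ 537.69827637 -130.70335903  297.75125607] [-0.61 -0.07  1.82  0.57  1.6  -0.24] [ 0.13592782  0.43704171 -1.29830868] 0.2735039691358772
z [ 0.1647096   0.54897671 -0.81944818] want [ 0.15809909  0.55135706 -0.81915204]
turn units (tool) [ 0.067 -0.004  0.   ]
face->head in tool mm [-1.  -2.8 95.4]
side 220 height along pin rel. start [-32.1 -23.2 -22.4 -22.  -21.7]
scene 246 height along pin rel. start [-30.8 -25.4 -24.9 -24.5 -24.3]
```

View pics/w7.png

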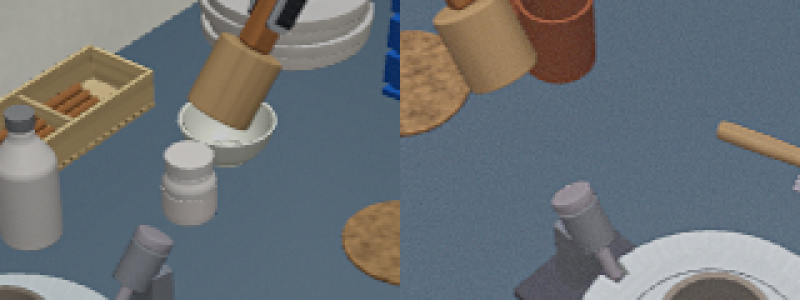

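Call:
apply_moves:
  commands:
    - [[0, 0, 0], [-0.134, -0.963, 0]]
    - [[0, 0, 0], [-0.134, -0.963, 0]]
    - [[0, 0, 0], [-0.134, -0.963, 0]]
    - [[0, 0, 0], [-0.134, -0.963, 0]]
    - [[0, 0, 0], [-0.134, -0.963, 0]]
    - [[0, 0, 0], [-0.134, -0.963, 0]]
    - [[-0.7, -0.05, 0], [0, 0, 0]]
    - [[-0.75, -0.06, 0], [0, 0, 0]]
    - [[-0.75, -0.06, 0], [0, 0, 0]]
    - [[-0.75, -0.05, 0], [0, 0, 0]]
    - [[-0.6, -0.05, 0], [0, 0, 0]]
    - [[0, 0, 0], [0, 0, 0]]

```text
t: 17.65
ee_pos: [450.3, -286.1, 290.8]
orientation: [[0.409, 0.912, -0.003], [0.912, -0.409, 0.004], [0.002, -0.005, -1.0]]
force: [0.2, 1.3, -2.1]
grip_width: 0.274
gripper_force: 59.7
```

```bash
cat > pl.py <<'E'
from w import *
import sys
def go():
    s=read_state(); R=np.array(s['orientation']); print(s['t'],s['ee_pos'],R[:,2],np.round(s['force'],1))
    print('turn to upright',np.round(np.degrees(R.T@np.cross(R[:,2],[0,0,-1]))/6,3)); rel([453.4,-288.3,93.8])
    im,d=vision.capture('wrist'); hsv=cv2.cvtColor(im,cv2.COLOR_BGR2HSV)
    X=X_of('wrist',d); A=(X-np.array(s['ee_pos']))@R
    wood=(hsv[...,1]>50)&(hsv[...,0]<25)&(np.hypot(A[...,0],A[...,1])<45)&(A[...,2]>0)&(A[...,2]<110)
    sh=wood&(abs(A[...,2]-23)<5); Q=A[sh]; print('shoulder depth in tool (expect 22.8)',len(Q), np.median(Q[:,2]) if len(Q) else '')
    print('wood tool z pct',np.percentile(A[wood][:,2],[2,50,98]),'x',np.percentile(A[wood][:,0],[2,98]))
    al=((hsv[...,1]>50)&(hsv[...,0]<25)&(X[...,2]<15)&(np.hypot(X[...,0]-453,X[...,1]+288)<95)).astype(np.uint8)
    if al.sum()>300:
        C=plane_contour('wrist',al,6); f=lambda p:np.hypot(*(C-p).T)-70
        q=least_squares(f,[453,-288],loss='cauchy',f_scale=1).x; print('pad',q,(abs(f(q))<2).mean())
E
python3 -c "from pl import *; go()"
```

```text
17.65 [ 450.32567263 -286.12095553  290.80075622] [-0.00321079  0.00395139 -0.99998704] [ 0.2  1.3 -2.1]
turn to upright [-0.043 -0.022  0.   ]
tool shift units [-0.02  0.09  3.94]
shoulder depth in tool (expect 22.8) 5249 22.063486880773326
wood tool z pct [ 3.21343185 22.24736134 77.39076444] x [-2.82368721 30.37190566]
pad [ 454.48541859 -286.92949749] 0.7176470588235294
```

Call:
apply_moves:
  commands:
    - [[-0.02, 0.09, 0.5], [-0.043, -0.022, 0]]
    - [[0, 0, 0.7], [0, 0, 0]]
    - [[0, 0, 0.7], [0, 0, 0]]
    - [[0, 0, 0.7], [0, 0, 0]]
    - [[0, 0, 0.6], [0, 0, 0]]
    - [[0, 0, 0.4], [0, 0, 0]]
    - [[0, 0, 0.2], [0, 0, 0]]
    - [[0, 0, 0.06], [0, 0, 0]]
    - [[0, 0, 0], [0, 0, 0]]
    - [[0, 0, 0], [0, 0, 0]]

```text
t: 18.7
ee_pos: [457.4, -288.2, 101.3]
orientation: [[0.406, 0.914, 0.005], [0.914, -0.406, -0.003], [-0.001, 0.006, -1.0]]
force: [0.1, -0.5, -2.4]
grip_width: 0.272
gripper_force: 59.7
```

```bash
python3 -c "from pl import *; go()"
```

```text
18.7 [ 457.43063778 -288.2028611   101.32238819] [ 0.00501254 -0.00345828 -0.99998146] [ 0.1 -0.5 -2.4]
turn to upright [0.057 0.011 0.   ]
tool shift units [-0.03 -0.07  0.15]
shoulder depth in tool (expect 22.8) 5252 22.04817444545832
wood tool z pct [ 5.37122359 35.47106987 95.76301464] x [-7.73014506 40.81879625]
pad [ 453.25145096 -288.96400252] 0.6297376093294461
```

Call:
apply_moves:
  commands:
    - [[-0.03, -0.075, 0], [0.045, 0.01, 0]]
    - [[0, 0, 0], [0, 0, 0]]
    - [[0, 0, 0.06], [0, 0, 0]]
    - [[0, 0, 0.06], [0, 0, 0]]
    - [[0, 0, 0], [0, 0, 0]]
    - [[0, 0, 0], [0, 0, 0]]

```text
t: 19.35
ee_pos: [452.2, -287.5, 93.5]
orientation: [[0.406, 0.914, -0.001], [0.914, -0.406, 0.001], [0.001, -0.002, -1.0]]
force: [0.2, -0.5, -2.3]
grip_width: 0.277
gripper_force: 59.6
```

Call:
apply_moves:
  commands:
    - [[0, 0.02, 0.02], [0, 0, 0]]
    - [[0, 0, 0], [0, 0, 0]]
    - [[0, 0, 0], [0, 0, 0]]

```text
t: 19.65
ee_pos: [453.3, -288.2, 93.5]
orientation: [[0.406, 0.914, -0.001], [0.914, -0.406, 0.001], [0.0, -0.002, -1.0]]
force: [-3.1, 1.5, 4.5]
grip_width: 0.274
gripper_force: 60.6
```

Contact (the weight is carried by the pad). Releasing.

Call:
apply_moves:
  commands:
    - [[0, 0, 0], [0, 0, 0]]
    - [[0, 0, 0], [0, 0, 0]]
    - [[0, 0, 0], [0, 0, 0]]
    - [[0, 0, 0], [0, 0, 0]]
    - [[0, 0, 0], [0, 0, 0]]
    - [[0, 0, 0], [0, 0, 0]]
    - [[0, 0, 0], [0, 0, 0]]
    - [[0, 0, 0], [0, 0, 0]]
  fingers: 0

```text
t: 20.45
ee_pos: [453.3, -288.1, 92.8]
orientation: [[0.406, 0.914, -0.001], [0.914, -0.406, 0.001], [0.0, -0.001, -1.0]]
force: [-0.7, -0.2, -0.0]
grip_width: 0.998
gripper_force: 0.0
```

Call:
apply_moves:
  commands:
    - [[0, 0, -0.3], [0, 0, 0]]
    - [[0, 0, -0.6], [0, 0, 0]]
    - [[0, 0, -0.8], [0, 0, 0]]
    - [[0, 0, -0.8], [0, 0, 0]]
    - [[0, 0, -0.8], [0, 0, 0]]
    - [[0, 0, -0.3], [0, 0, 0]]
    - [[0, 0, 0], [0, 0, 0]]
    - [[0, 0, 0], [0, 0, 0]]

```text
t: 21.25
ee_pos: [453.0, -287.9, 271.7]
orientation: [[0.406, 0.914, -0.002], [0.914, -0.406, 0.002], [0.001, -0.003, -1.0]]
force: [-0.9, -0.2, -0.6]
grip_width: 1.005
gripper_force: 0.0
```

```bash
python3 - <<'E'
from mal import *
from wh import wheel
import mal
s=read_state(); im,d=vision.capture('wrist'); X=X_of('wrist',d); hsv=cv2.cvtColor(im,cv2.COLOR_BGR2HSV); print(s['t'],s['ee_pos'])
ml=(np.hypot(X[...,0]-453,X[...,1]+288)<95)&(hsv[...,1]>50)&(hsv[...,0]<25)
top=ml&(abs(X[...,2]-151)<6); print('top',np.median(X[top][:,2]),cv2.minAreaRect(plane_contour('wrist',top,151).astype(np.float32)))
sh=ml&(abs(X[...,2]-71)<5); print('shoulder',circ(plane_contour('wrist',sh,71)))
al=(ml&(X[...,2]<15)).astype(np.uint8); C=plane_contour('wrist',al,6); f=lambda p:np.hypot(*(C-p).T)-70
q=least_squares(f,[453,-288],loss='cauchy',f_scale=1).x; print('pad',q,(abs(f(q))<2).mean())
im,d=vision.capture('scene'); wheel('scene',im,X_of('scene',d)); cv2.imwrite('pics/fin.png',im)
E
```

```text
21.25 [ 453.04558373 -287.86857523  271.74045479]
top 149.75864471524764 ((453.0505676269531, -286.9903564453125), (23.416006088256836, 22.753494262695312), 66.16536712646484)
shoulder [ 452.77020385 -287.08097883   27.365946  ]
pad [ 452.4209287  -287.79648407] 0.8023255813953488
disc [616.2 143.3 119.4] z 60.5
notch angles [-110. -108. -106. -106. -105. -105. -104. -102. -102. -102. -101.]
handle [644.6 236.7] 11.19379711151123 r 97.65505375630515 ang 73.10397163498746 z 117.9039219731843
```

View pics/fin.png

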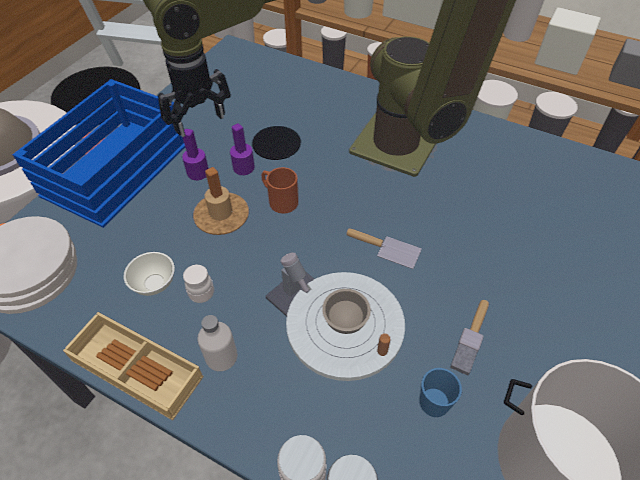

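The final picture shows the mallet upright and centred on the cork pad (220,205) and the pin down (290,262). The wheel is at 0, with its handle at (384,344). Everything else looks undisturbed.

```bash
python3 -c "from cell import r; print(r.close_job())"
```

```text
the job is handed in; nothing more can be done
None
```

The job is done and handed in at about 21 s of the 61 s allowed: the wheel is at its 0 stop, the pin was knocked home with one blow and stayed down, and the mallet stands upright within about 1 mm of the pad's centre.

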